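# Sort the colour-coded bakery tongs on the rail

### The arm

A 6-joint arm with a two-finger parallel gripper is mounted at the origin on the work surface. World frame = base frame: x ahead of the robot, y to its left, z up, the work surface at z = 0. Lengths are in m, angles in rad, forces in N, time in s.
With the tool pointing down it reaches from about 0.35 to 0.85 m from the base axis. Payload 8.1 kg.
Tool frame: the origin (TCP) lies on the centre line of the jaws, within the pads' length; the fingertips stand robot.tips_ahead ahead of it and the grasp point (between the pads) lies 6 mm ahead of it (robot.tips_ahead is the distance from the TCP to the fingertips, in m); z points along the fingers, y is the line along which they close (so a half turn about z gives the same grasp; the last joint's range is limited). The gripper opens to 93 mm and grips with 3 to 60 N. Pads are 15 mm wide; open, the fingers measure 128 mm over their backs; the gripper's body (75 mm by 188 mm) begins 65 mm behind the grasp point.
Start: joints at [1.145, 0.13, 1.488, -0, 1.523, -0.085], TCP at [0.201, 0.566, 0.244] pointing down, gripper open.
Joint ranges: [-2.96, 2.96], [-0.89, 2.26], [0.02, 2.5], [-1.34, 4.48], [0, 2.73], [-2.66, 2.66]. Speed limits (rad/s): [2.39, 2.39, 2.79, 3.14, 3.14, 3.14].

### API

Orientations are given as a rotation vector (axis times angle).
In Python, from plant import robot gives the robot as it stands.
- The arm moves only by the tool apply_moves, never from a script. Its arguments are lists of equal length, an entry for each row: "delta_pos": the shift along the tool's x, y, z in cm, a list of three; "twist": the turn about the tool's z in rad. A call has 1 to 8 rows; each row shifts and turns the commanded pose from where the row before left it, along the tool's axes as they then stand; what a row does not reach is not made up. A row lasts 1/8 s, in which the tool goes at most 62.5 mm and 10.7 degrees, less where a joint would pass 70% of its speed; a pose out of reach is approached as far as the arm can. A call with a gripper value outside its range is refused whole. "gripper" is the finger opening in cm, from 0 to 9.3, set as the call begins (left out, the last holds). The fingers move at their own pace and stop on an object; "squeeze" is the grip in N (left out, the last holds). Time passes only in rows, so rows that do not move let the fingers close. It gives the time, the measured TCP pose, the force, the opening and the grip force at its end, in the units of the state.
- robot.read_state(): the state, without advancing time (a new reading comes with each control period).
- robot.read_camera(name): name is "side" or "top" or "wrist"; returns a dict with "frame" (480x640x3 uint8, red, green, blue), "vertical_fov" (degrees; the focal length in pixels is half the picture's height over the tangent of half this angle, whatever the lens; pixels are square), "cx", "cy" (the principal point, pixels), "R" (3x3) and "t" (3): a world point X has camera coordinates R X + t. Camera axes: x right, y down, z forward; pixel columns grow to the right and rows downward; lengths in m; the calibration is good to about 2 mm. A picture is of the moment at which its call begins. There is no depth.
- robot.close_job(): hands the job in; it is judged then, once.
The state is a dict: "t": time; "q": joint angles; "dq": joint speeds; "joint_torque": joint torques, N m; "tool_pos": TCP position; "orientation": TCP orientation; "force": force on the tool from outside, world axes, zero at the start; "wrist_torque": the same for the moment, N m; "opening": finger opening in m; "gripper_force": force on a finger pad.
Only numpy, scipy, OpenCV 4.12 (cv2) and the standard library are available. Lean on these libraries where they do the work, as an engineer would, in place of code of your own. Each camera call takes 0.05 s, during which the arm holds its last target. There are 200 camera calls.

### The job

The red tongs are hanging on the wrong (blue) sleeve of the bench rail and the blue tongs are still standing in the crock. Hang each pair astride the rail over the sleeve of its own colour, one leg on each side of the bar, hanging straight and still; lower them gently, do not let them drop onto the rail. Do not drop or lay either pair on the worktop; the crock, bread and other things stay where they are.

Things in the scene. Friction and masses are not known exactly. Their poses are not given: they have to be found in the camera images.
- red_tongs: rigid steel tongs with red tab and tips, 146 mm tall; starts over the blue sleeve. Origin: inside the peak of the roof-shaped bow. z up to the tab; legs in the xz plane at either side; strap 24 mm wide (y), 4 mm thick. Bow sides fall at 45 degrees to x = +-22, z = -20 mm; leg tips end at z = -100 mm, 45 mm apart inside, 57 outside, 26 wide. About 0.12 kg
- blue_tongs: rigid steel tongs with blue tab and tips, 146 mm tall; starts legs down in the crock, any yaw. Origin: inside the peak of the roof-shaped bow. z up to the tab; legs in the xz plane at either side; strap 24 mm wide (y), 4 mm thick. Bow sides fall at 45 degrees to x = +-22, z = -20 mm; leg tips end at z = -100 mm, 45 mm apart inside, 57 outside, 26 wide. About 0.12 kg
- red_tab (a point): middle of the red tongs' red grip tab, 25.5 mm above the tongs' origin. The tab is 18 mm (x) by 24 mm (y) by 41 mm tall and is gripped from above. The tongs look the same after a half turn about z
- blue_tab (a point): middle of the blue tongs' blue grip tab, 25.5 mm above the tongs' origin. The tab is 18 mm (x) by 24 mm (y) by 41 mm tall and is gripped from above. The tongs look the same after a half turn about z
- red_sleeve: red plastic sleeve fixed round the rail's bar, 18 mm in diameter and 80 mm long. Origin: middle of its top line (140 mm above the worktop). y runs along the bar, z up. Tongs hung over it rest with their origin 3.7 mm above this one, y axes parallel (either way round)
- blue_sleeve: blue plastic sleeve fixed round the rail's bar, 18 mm in diameter and 80 mm long. Origin: middle of its top line (140 mm above the worktop). y runs along the bar, z up. Tongs hung over it rest with their origin 3.7 mm above this one, y axes parallel (either way round)
- rail: steel rail standing fixed on the worktop: a 12 mm bar, 400 mm long along its y axis, centre line 131 mm up, on two 14 mm posts at y = -190 and +190 mm with wooden feet (90 x 50 x 12 mm). Origin on the worktop under the middle of the bar, z up. The two sleeves sit on it with their middles at y = -85 and +85 mm; either colour may be on either side
- crock: white round ceramic crock, loose, 86 mm in diameter, 80 mm tall, wall 4 mm, inner floor 6 mm up; origin: centre of its underside, z up. It holds the blue tongs
- ring_loaf: baked bread ring lying flat, 120 mm across, 36 mm tall, bystander; origin: centre of its underside
- bowl: steel bowl, 136 mm across, 55 mm tall, bystander; origin: centre of its underside
- round_loaf: round loaf, 156 mm across, 76 mm tall, bystander; origin: centre of its underside
- seed_jar: amber glass jar with a steel cap, 80 mm across, 120 mm tall, bystander; origin: centre of its underside
- brush: flat brush lying down, bystander; origin: under its middle
Not all that is in view belongs to the job. Leave any black or green look-alike of the red_tongs alone.

How it is judged:
At the end, for the whole second after the job is handed in: Each pair of tongs hangs at rest astride the sleeve of its own colour: its origin within 30 mm of the sleeve's middle along the bar, within 8 mm across it, and 0 to 9 mm above the sleeve's top, upright within 0.2 rad and its strap square to the bar within 0.25 rad (x of red_tongs in the frame of red_sleeve between -0.008 and 0.008 m and y of red_tongs in the frame of red_sleeve between -0.03 and 0.03 m and z of red_tongs in the frame of red_sleeve between -0.001 and 0.009 m and angle between each of red_tongs, blue_tongs's own z axis and vertical below 0.2 rad and angle between the y axis of red_tongs and the y axis of red_sleeve, either way round below 0.25 rad and linear speed of each of red_tongs, blue_tongs below 0.03 m/s and angular speed of each of red_tongs, blue_tongs below 0.4 rad/s and x of blue_tongs in the frame of blue_sleeve between -0.008 and 0.008 m and y of blue_tongs in the frame of blue_sleeve between -0.03 and 0.03 m and z of blue_tongs in the frame of blue_sleeve between -0.001 and 0.009 m and angle between the y axis of blue_tongs and the y axis of blue_sleeve, either way round below 0.25 rad); the robot touches nothing.
It fails at once if the red tongs are dropped or laid on the worktop (height (world z) of red_tongs below 0.07 m).
It fails at once if the blue tongs are dropped or laid on the worktop (height (world z) of blue_tongs below 0.07 m).
It fails at once if a pair of tongs is let fall (moves at over 0.4 m/s, as after a fall of about 10 mm, while not held) ((contact force between the fingers and red_tongs below 0.05 N and linear speed of red_tongs above 0.4 m/s) or (contact force between the fingers and blue_tongs below 0.05 N and linear speed of blue_tongs above 0.4 m/s)).
It fails at once if the bread ring, bowl, round loaf, jar or brush is shifted by more than 30 mm (distance of any of ring_loaf, bowl, round_loaf, seed_jar, brush from where it was at the start of the episode above 0.03 m).
It fails at once if the crock is shifted by more than 30 mm or tipped (distance of crock from where it was at the start of the episode above 0.03 m or angle between crock's own z axis and vertical above 0.3 rad).
It also fails if it takes over 64 s, if anything falls off the work surface, if the arm or the gripper's body presses on something with over 40 N, if the wrist force passes 120 N, or if a joint passes its speed limit or range.

## Working session

There is one attempt and no reset: what is moved stays moved. The work goes in short steps, Python scripts to look and compute and a tool call to move; the robot and the scene stay as the last step left them, time stands still between calls to the robot, and variables do not carry over. Pictures are saved under pics/ and viewed, at most 10 in all, crops included, and the job is handed in when it is done.

Besides the shell and the picture viewer there is one more tool, called after "Emit:" by a JSON object that holds its "api" and its "payload". apply_moves: Moves the arm, as the interface text tells. Its arguments: {"type":"object","properties":{"delta_pos":{"type":"array"},"twist":{"type":"array"},"gripper":{"type":"number"},"squeeze":{"type":"number"}},"required":["delta_pos","twist"]}

```bash
ls; mkdir -p pics; python3 - <<'E'
from plant import robot
import cv2,numpy as np,pickle
s=robot.read_state();print(s['t'],s['tool_pos'],s['orientation'],s['opening'],robot.tips_ahead)
for n in ['side','top']:
    c=robot.read_camera(n);pickle.dump(c,open(f'pics/{n}0.pkl','wb'))
    cv2.imwrite(f'pics/{n}0.png',c['frame'][:,:,::-1]);print(n,c['vertical_fov'],c['cx'],c['cy'],np.round(c['R'],3).tolist(),np.round(c['t'],3), {k for k in c})
E
```

```text
pics
0.0 [0.2003161  0.56503951 0.2426217 ] [-5.32627376e-01 -3.09565636e+00  2.68639026e-03] 0.09274123043620992 0.025
side 53.36535073040867 312.2243426658496 238.05462943988334 [[0.834, -0.551, -0.015], [-0.407, -0.597, -0.692], [0.373, 0.583, -0.722]] [-0.389  0.265  1.103] {'frame', 'vertical_fov', 'cx', 't', 'cy', 'R'}
top 48.20494191712873 322.54324507976776 241.62598533615358 [[0.007, -1.0, 0.005], [-0.978, -0.008, -0.21], [0.21, -0.003, -0.978]] [-0.019  0.508  1.263] {'frame', 'vertical_fov', 'cx', 't', 'cy', 'R'}
```

View pics/side0.png

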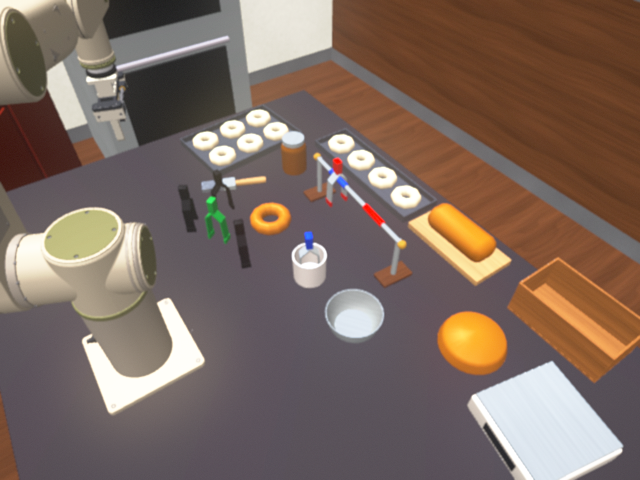

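View pics/top0.png

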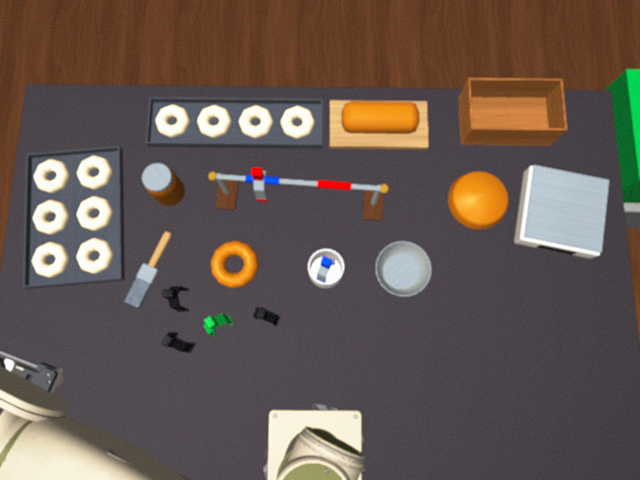

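The side view shows the red tab at (337,163), on the left (blue) sleeve, and the blue tab at (309,240) in the crock. The top view shows the red tab at (257,173), the blue tab at (327,263), and the bar from (212,176) to (384,188) with its red sleeve at (334,184). The look-alikes, at top pixels (175,298), (217,323), (266,315) and (179,342), are black or green, so I'll leave them alone. Next I'll take enlarged crops and measure.

```bash
cat > h.py <<'E'
import numpy as np,cv2,pickle
from scipy.optimize import least_squares
def f(c): return 240/np.tan(np.radians(c['vertical_fov']/2))
def proj(c,X):
    p=np.atleast_2d(X)@c['R'].T+c['t']; return p[:,:2]/p[:,2:]*f(c)+[c['cx'],c['cy']]
def onplane(c,uv,z):
    d=c['R'].T@np.array([(uv[0]-c['cx'])/f(c),(uv[1]-c['cy'])/f(c),1]); o=-c['R'].T@c['t']
    return o+d*(z-o[2])/d[2]
def tri(cs,uvs):
    return least_squares(lambda X:np.concatenate([proj(c,X)[0]-u for c,u in zip(cs,uvs)]),[.5,0,.1])
def blobs(c,col,roi,amin=8):
    x0,y0,x1,y1=roi; im=c['frame'][y0:y1,x0:x1].astype(int); R,G,B=im[...,0],im[...,1],im[...,2]
    m=(R>110)&(R>2.2*G)&(R>2.2*B) if col=='r' else (B>90)&(B>1.8*R)&(B>1.6*G)
    n,l,st,ce=cv2.connectedComponentsWithStats(m.astype(np.uint8))
    return [(st[i,4],np.round(ce[i]+[x0,y0],1),st[i,:4]+[x0,y0,0,0]) for i in range(1,n) if st[i,4]>=amin]
E
python3 - <<'E'
from h import *
T=pickle.load(open('pics/top0.pkl','rb'));S=pickle.load(open('pics/side0.pkl','rb'))
for c,n,rois in((T,'T',[(200,155,400,215),(300,240,350,300)]),(S,'S',[(300,140,420,260),(285,220,335,295)])):
    for col in 'rb':
        for r in rois: print(n,col,[(int(a),b.tolist(),d.tolist()) for a,b,d in blobs(c,col,r)])
def cr(c,x0,y0,w,h): return cv2.resize(c['frame'][y0:y0+h,x0:x0+w,::-1],(400,300),interpolation=cv2.INTER_CUBIC)
cv2.imwrite('pics/c0.png',np.vstack([np.hstack([cr(T,225,155,60,45),cr(T,297,240,60,45)]),np.hstack([cr(S,305,150,80,60),cr(S,275,228,80,60)])]))
for p in [(212,176),(384,188)]: print(onplane(T,p,.131))
for p in [(316,156),(402,244)]: print(onplane(S,p,.131))
E
```

```text
T r [(123, [256.7, 172.3], [251, 167, 12, 13]), (279, [334.1, 184.6], [317, 180, 35, 11]), (28, [261.4, 200.0], [256, 199, 12, 3])]
T r []
T b [(64, [248.4, 178.4], [245, 174, 9, 9]), (127, [271.2, 180.0], [264, 176, 16, 9])]
T b [(91, [325.9, 261.8], [321, 256, 11, 12])]
S r [(123, [337.1, 165.2], [333, 158, 9, 16]), (23, [343.4, 196.7], [341, 193, 6, 8]), (23, [328.6, 202.7], [326, 199, 6, 8]), (191, [372.8, 214.2], [362, 203, 23, 24])]
S r []
S b [(16, [330.6, 171.2], [329, 169, 4, 5]), (71, [341.6, 181.8], [337, 177, 11, 11]), (131, [308.4, 239.1], [304, 231, 9, 18])]
S b [(131, [308.4, 239.1], [304, 231, 9, 18])]
[0.64840043 0.24854089 0.131     ]
[ 0.62229925 -0.15841311  0.131     ]
[0.64936228 0.25312003 0.131     ]
[ 0.62442063 -0.15659742  0.131     ]
```

View pics/c0.png

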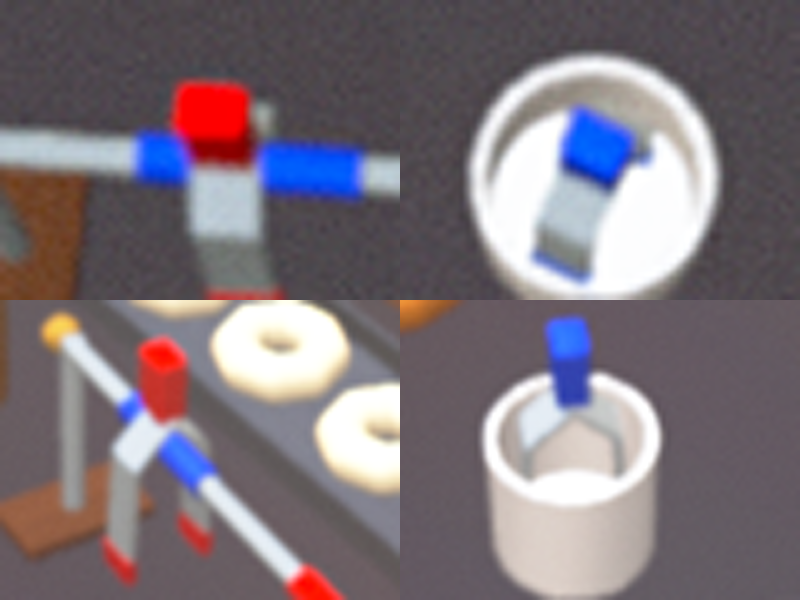

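The crops confirm the targets: the red-tab tongs astride the left (blue) sleeve, and the blue-tab tongs upright in the crock, whose tips are at about (321,280) and (334,263) in the top view. Next I'll fit their poses.

```bash
cat >> h.py <<'E'
from scipy.optimize import minimize
def mask(c,col,roi):
    x0,y0,x1,y1=roi; im=c['frame'].astype(float); R,G,B=im[...,0],im[...,1],im[...,2]
    m=((R>110)&(R>2.2*G)&(R>2.2*B)) if col=='r' else ((B>90)&(B>1.8*R)&(B>1.6*G))
    o=np.zeros(m.shape,np.uint8);o[y0:y1,x0:x1]=m[y0:y1,x0:x1];return o
BX=np.array([(a,b,c) for a in(-.009,.009) for b in(-.012,.012) for c in(.005,.046)])
def hull(c,p,k=8):
    x,y,z,w=p;C,S=np.cos(w),np.sin(w)
    X=BX@np.array([[C,S,0],[-S,C,0],[0,0,1]])+[x,y,z]
    im=np.zeros((480*k//k,640),np.uint8)
    u=cv2.convexHull(proj(c,X).astype(np.float32))
    cv2.fillConvexPoly(im,np.round(u*16).astype(np.int32),1,cv2.LINE_8,4);return im
def iou(cs,ms,p):
    return np.mean([ (h&m).sum()/max(1,(h|m).sum()) for h,m in((hull(c,p),m) for c,m in zip(cs,ms))])
def ang(R):
    return np.arctan2(R[1],R[0])
E
python3 - <<'E'
from h import *
from scipy.spatial.transform import Rotation as Ro
T=pickle.load(open('pics/top0.pkl','rb'));S=pickle.load(open('pics/side0.pkl','rb'))
for nm,col,rt,rs,uT,uS,z in (('red','r',(245,160,270,182),(330,150,348,178),(256.7,172.3),(337.1,165.2),.1437),('blue','b',(318,250,336,272),(300,225,320,255),(325.9,261.8),(308.4,239.1),.106)):
    r=tri([T,S],[uT,uS]);print(nm,'tri tab',r.x.round(4),r.fun.round(1))
    ms=[mask(T,col,rt),mask(S,col,rs)]
    best=sorted(((iou([T,S],ms,(r.x[0]+dx,r.x[1]+dy,z+dz,w)),dx,dy,dz,w) for dx in np.arange(-.006,.0061,.002) for dy in np.arange(-.006,.0061,.002) for dz in(-.003,0,.003) for w in np.arange(-1.5,1.6,.15)),reverse=True)[:40]
    for b in best[:4]: print(round(b[0],3),r.x[0]+b[1],r.x[1]+b[2],b[3],b[4])
print('tips blue z.008',onplane(T,(321.3,279.7),.008),onplane(T,(333.75,263.2),.008))
print('red sleeve',onplane(T,(334.1,184.6),.134),onplane(S,(372.8,214.2),.134))
tp=(onplane(T,(245.5,178.5),.131)+onplane(T,(279.5,180.3),.131))/2
print('blue sleeve',tp)
print(Ro.from_rotvec([-5.32627376e-01,-3.09565636e+00,2.68639026e-03]).as_matrix().round(3))
E
```

```text
red tri tab [0.6429 0.138  0.1735] [-0.1  0.3  0.3 -0.1]
0.708 0.6429305905881458 0.13998447901845357 0 -0.4500000000000006
0.708 0.6409305905881458 0.13798447901845357 0.003 -0.4500000000000006
0.705 0.6429305905881458 0.13798447901845357 0.003 -0.6000000000000005
0.705 0.6429305905881458 0.13998447901845357 0.003 -0.4500000000000006
blue tri tab [ 0.4431 -0.0223  0.1387] [-0.  0.  0. -0.]
0.715 0.4431152665078287 -0.0202546984817054 0.003 -0.4500000000000006
0.699 0.4451152665078287 -0.018254698481705398 -0.003 -0.6000000000000005
0.696 0.4451152665078287 -0.018254698481705398 0 -0.6000000000000005
0.696 0.4431152665078287 -0.0202546984817054 0 -0.4500000000000006
tips blue z.008 [ 0.42050328 -0.01233382  0.008     ] [ 0.46265463 -0.04339662  0.008     ]
red sleeve [ 0.62866797 -0.04054419  0.134     ] [ 0.62947597 -0.0374347   0.134     ]
blue sleeve [0.6410256  0.12880242 0.131     ]
[[-0.942  0.334 -0.001]
 [ 0.334  0.942 -0.002]
 [ 0.    -0.002 -1.   ]]
```

Emit:
{"api": "apply_moves", "payload": {"delta_pos": [[-4.3,-1.96,0],[-4.3,-1.96,0],[-4.3,-1.96,0],[-4.3,-1.96,0],[-4.3,-1.96,0],[-4.3,-1.96,0],[-4.3,-1.96,0],[-4.3,-1.96,0]], "twist": [0,0,0,0,0,0,0,0], "gripper": 9.3}}

```text
t: 1.1
tool_pos: [0.473, 0.3014, 0.2432]
orientation: [-0.533, -3.095, 0.001]
force: [0.1, 0.3, 0.1]
opening: 0.0932
gripper_force: 0.0
```

Emit:
{"api": "apply_moves", "payload": {"delta_pos": [[-4.3,-1.96,0],[-4.3,-1.96,0],[-4.3,-1.96,0],[-4.3,-1.96,0],[-4.3,-1.96,0],[0,0,0],[0,0,0],[0,0,0]], "twist": [0,0,0,0,0,-0.14,-0.135,0]}}

```text
t: 2.1
tool_pos: [0.642, 0.1383, 0.2429]
orientation: [-0.105, -3.139, 0.0]
force: [0.2, -0.2, 0.4]
opening: 0.0926
gripper_force: 0.0
```

```bash
python3 - <<'E'
from plant import robot
from h import *
from scipy.spatial.transform import Rotation as Ro
s=robot.read_state();print(s['t'],s['tool_pos'],s['q'].round(2) if hasattr(s['q'],'round') else s['q']);print(Ro.from_rotvec(s['orientation']).as_matrix().round(3))
c=robot.read_camera('wrist');pickle.dump(c,open('pics/w1.pkl','wb'))
im=c['frame'][:,:,::-1].copy();print(-c['R'].T@c['t'],c['R'].round(2).tolist(),proj(c,[[.6415,.138,.19],[.641,.13,.131],[.6295,-.039,.131]]))
cv2.imwrite('pics/w1.png',im)
E
```

```text
2.1 [0.64199508 0.13834208 0.24290509] [ 0.13  0.28  1.31  0.    1.54 -1.37]
[[-0.998  0.067 -0.001]
 [ 0.067  0.998 -0.   ]
 [ 0.001 -0.    -1.   ]]
[0.56635697 0.1439343  0.38349381] [[0.07, 1.0, -0.0], [0.96, -0.06, 0.27], [0.27, -0.02, -0.96]] [[311.98499128 271.18413949]
 [300.32069159 238.8730099 ]
 [ 45.57436529 238.45562542]]
```

View pics/w1.png

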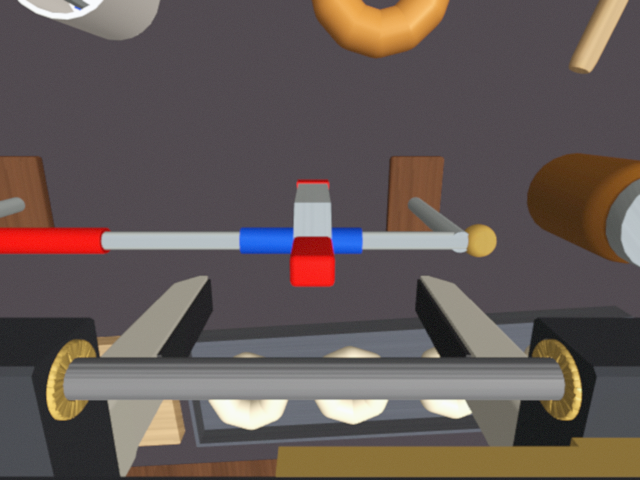

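The wrist view shows the red tab top centred at about (312,271), where I predicted it. The bar is level in the image at row 240, and the blue sleeve spans columns 240–362. Position and yaw are right, so I'll descend and grip.

Emit:
{"api": "apply_moves", "payload": {"delta_pos": [[0,0,3.0],[0,0,2.4],[0,0,1.2],[0,0,0],[0,0,0],[0,0,0],[0,0,0],[0,0,0]], "twist": [0,0,0,0,0,0,0,0]}}

```text
t: 3.15
tool_pos: [0.6424, 0.1385, 0.178]
orientation: [0.103, 3.139, 0.0]
force: [0.2, -0.6, -0.3]
opening: 0.093
gripper_force: 0.0
```

Emit:
{"api": "apply_moves", "payload": {"delta_pos": [[0,0,0],[0,0,0],[0,0,0],[0,0,0],[0,0,0],[0,0,0],[0,0,0],[0,0,0]], "twist": [0,0,0,0,0,0,0,0], "gripper": 1.5, "squeeze": 20}}

```text
t: 4.15
tool_pos: [0.6422, 0.1383, 0.1777]
orientation: [0.104, 3.14, -0.0]
force: [0.4, -1.7, 0.6]
opening: 0.0237
gripper_force: 20.0
```

Emit:
{"api": "apply_moves", "payload": {"delta_pos": [[0,0,-0.4],[0,0,-0.6],[0,0,0],[0,-1.5,0],[0,-3.0,0],[0,-3.0,0],[0,-3.0,0],[0,-3.0,0]], "twist": [0,0,0,0,0,0,0,0]}}

```text
t: 5.15
tool_pos: [0.6328, 0.0018, 0.1874]
orientation: [-0.104, -3.139, 0.0]
force: [0.3, -0.4, -1.3]
opening: 0.0239
gripper_force: 20.0
```

Emit:
{"api": "apply_moves", "payload": {"delta_pos": [[0,-2.5,0],[0,-1.5,0],[0,-0.3,0],[0,0,0],[0,0,0]], "twist": [0,0,0,0,0]}}

```text
t: 5.78
tool_pos: [0.6305, -0.0382, 0.1876]
orientation: [-0.102, -3.14, -0.0]
force: [-0.2, -0.5, -0.6]
opening: 0.0238
gripper_force: 20.0
```

```bash
python3 - <<'E'
from plant import robot
from h import *
s=robot.read_state();print(s['t'],s['tool_pos'],s['force'],s['opening'])
cs={n:robot.read_camera(n) for n in('wrist','side','top')};pickle.dump(cs,open('pics/2.pkl','wb'))
S=cs['side']['frame'][170:260,300:420,::-1]
cv2.imwrite('pics/2.png',np.hstack([cv2.resize(cs['wrist']['frame'][150:390,100:500,::-1],(400,300)),cv2.resize(S,(400,300),interpolation=cv2.INTER_CUBIC)]))
E
```

```text
5.775 [ 0.63054474 -0.03821317  0.18758552] [-0.18337395 -0.51209899 -0.62284156] 0.023808993282925666
```

View pics/2.png

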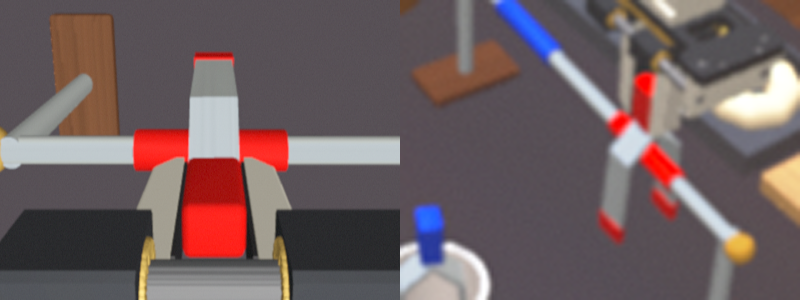

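The red tongs straddle the bar in the middle of the red sleeve: the sleeve spans crop columns 134–287 and the tongs sit at 214. I'll lower them gently and release.

Emit:
{"api": "apply_moves", "payload": {"delta_pos": [[0,0,0.3],[0,0,0.3],[0,0,0.2],[0,0,0.1],[0,0,0.05],[0,0,0.05],[0,0,0],[0,0,0]], "twist": [0,0,0,0,0,0,0,0]}}

```text
t: 6.92
tool_pos: [0.6306, -0.0391, 0.1779]
orientation: [0.103, 3.14, -0.0]
force: [-0.5, 0.3, 0.7]
opening: 0.0238
gripper_force: 20.0
```

Emit:
{"api": "apply_moves", "payload": {"delta_pos": [[0,0,0.05],[0,0,0],[0,0,0]], "twist": [0,0,0], "squeeze": 5}}

```text
t: 7.3
tool_pos: [0.6308, -0.0392, 0.1777]
orientation: [0.103, 3.139, -0.0]
force: [-1.1, -2.2, 3.9]
opening: 0.0239
gripper_force: 5.0
```

Emit:
{"api": "apply_moves", "payload": {"delta_pos": [[0,0,0],[0,0,0],[0,0,0],[0,0,0]], "twist": [0,0,0,0], "gripper": 4.5}}

```text
t: 7.8
tool_pos: [0.6304, -0.0391, 0.1769]
orientation: [-0.103, -3.14, -0.0]
force: [-0.0, -1.1, 0.1]
opening: 0.0452
gripper_force: 0.0
```

Emit:
{"api": "apply_moves", "payload": {"delta_pos": [[0,0,-1.0],[0,0,-2.0],[0,0,-3.0],[0,0,-1.5],[0,0,0]], "twist": [0,0,0,0,0]}}

```text
t: 8.43
tool_pos: [0.6316, -0.0392, 0.2546]
orientation: [0.103, 3.136, -0.001]
force: [-0.5, -0.3, -0.9]
opening: 0.0449
gripper_force: 0.0
```

Emit:
{"api": "apply_moves", "payload": {"delta_pos": [[4.0,0.1,0],[5.0,0.1,0],[5.0,0.2,0],[4.9,0.1,0],[0,0,0],[0,0,0],[0,0,0],[0,0,0]], "twist": [0,0,0,0,0.15,0.15,0.15,0.12], "gripper": 9.3}}

```text
t: 9.43
tool_pos: [0.4416, -0.0216, 0.2509]
orientation: [-0.988, -2.98, 0.0]
force: [0.5, -0.5, -0.2]
opening: 0.0929
gripper_force: 0.0
```

Emit:
{"api": "apply_moves", "payload": {"delta_pos": [[0,0,0],[0,0,0]], "twist": [0,0]}}

```text
t: 9.68
tool_pos: [0.442, -0.0216, 0.2515]
orientation: [-0.978, -2.985, 0.0]
force: [0.3, -0.1, -0.7]
opening: 0.0931
gripper_force: 0.0
```

```bash
python3 - <<'E'
from plant import robot
from h import *
from scipy.spatial.transform import Rotation as Ro
s=robot.read_state();print(s['t'],s['tool_pos']);print(Ro.from_rotvec(s['orientation']).as_matrix().round(3))
c=robot.read_camera('wrist');pickle.dump(c,open('pics/w3.pkl','wb'))
C,Sn=np.cos(-.636),np.sin(-.636)
X=BX@np.array([[C,Sn,0],[-Sn,C,0],[0,0,1]])+[.443,-.0215,.106]
im=c['frame'][:,:,::-1].copy()
cv2.imwrite('pics/w3.png',im);print(proj(c,X)[1::2].round(0))
E
```

```text
9.675 [ 0.44197936 -0.02164529  0.25153805]
[[-0.806  0.592 -0.001]
 [ 0.592  0.806  0.   ]
 [ 0.001 -0.    -1.   ]]
[[295. 233.]
 [333. 233.]
 [295. 260.]
 [333. 260.]]
```

View pics/w3.png

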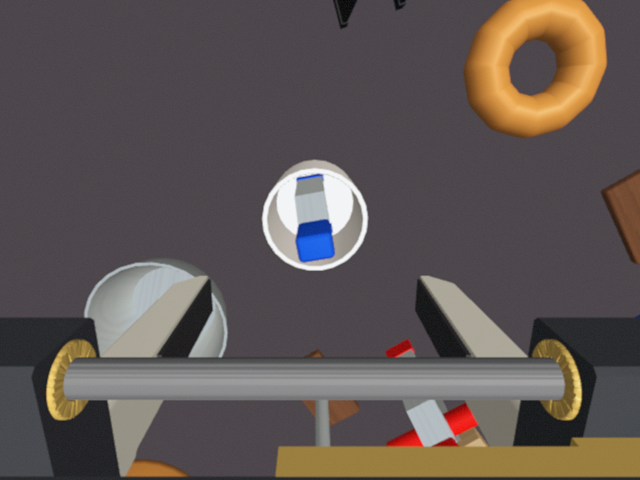

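The wrist view shows the blue tab centred at about (316,247), as predicted, but turned slightly: its lower edge runs from (299,262) to (334,258). I'll measure that turn.

```bash
python3 - <<'E'
from h import *
c=pickle.load(open('pics/w3.pkl','rb'))
m=mask(c,'b',(285,215,345,270));ys,xs=np.nonzero(m);print(m.sum(),xs.min(),xs.max(),ys.min(),ys.max())
cols=np.arange(303,330);low=[ys[xs==x].max() for x in cols];k=np.polyfit(cols,low,1);print('slope',k[0])
e=[onplane(c,(x,np.polyval(k,x)),.152)[:2] for x in(303,329)];d=e[1]-e[0];print('y ang',np.arctan2(d[1],d[0]),'tool y ang',np.arctan2(.806,.592))
# 4-dof fit
f0=lambda p:-iou([c],[m],(p[0]*.01,p[1]*.01,.106+p[3]*.01,p[2]))
r=min((minimize(f0,[44.3+a,-2.15,w,0],method='Nelder-Mead',options=dict(initial_simplex=np.array([[44.3+a,-2.15,w,0],[44.6+a,-2.15,w,0],[44.3+a,-1.8,w,0],[44.3+a,-2.15,w+.2,0],[44.3+a,-2.15,w,.3]]))) for a in(-.2,.2) for w in(-.7,-.55,-.4)),key=lambda r:r.fun);print(r.x,r.fun)
E
```

```text
1329 296 334 220 261
slope -0.15323565323565302
y ang 1.099477254604224 tool y ang 0.9372948846882775
[45.22413594 -2.69359015 -0.45340981 -3.12684086] -0.9555884529977794
```

Emit:
{"api": "apply_moves", "payload": {"delta_pos": [[0,0,0],[-0.1,0,2.0],[0,0,3.0],[0,0,3.0],[0,0,2.0],[0,0,1.2],[0,0,0],[0,0,0]], "twist": [-0.17,0,0,0,0,0,0,0]}}

```text
t: 10.72
tool_pos: [0.4438, -0.0222, 0.1411]
orientation: [0.724, 3.056, 0.0]
force: [0.5, -0.0, -0.1]
opening: 0.0928
gripper_force: 0.0
```

Emit:
{"api": "apply_moves", "payload": {"delta_pos": [[0,0,0],[0,0,0],[0,0,0],[0,0,0],[0,0,0],[0,0,0],[0,0,0]], "twist": [0,0,0,0,0,0,0], "gripper": 1.5, "squeeze": 20}}

```text
t: 11.6
tool_pos: [0.4431, -0.0221, 0.1401]
orientation: [-0.725, -3.057, -0.0]
force: [0.1, -0.7, -0.3]
opening: 0.0277
gripper_force: 0.0
```

Emit:
{"api": "apply_moves", "payload": {"delta_pos": [[0,0,0],[0,0,0],[0,0,0]], "twist": [0,0,0]}}

```text
t: 11.98
tool_pos: [0.4431, -0.0221, 0.1401]
orientation: [-0.725, -3.057, 0.0]
force: [-0.0, -0.3, -0.7]
opening: 0.024
gripper_force: 20.0
```

Emit:
{"api": "apply_moves", "payload": {"delta_pos": [[0,0,-1.0],[0,0,-2.5],[0,0,-3.0],[0,0,-3.0],[0,0,-3.0],[0,0,-2.0],[0,0,-1.2],[0,0,0]], "twist": [0,0,0,0,0,0,0,0]}}

```text
t: 12.98
tool_pos: [0.4434, -0.0222, 0.2976]
orientation: [0.725, 3.056, 0.0]
force: [0.2, 0.4, -0.9]
opening: 0.0235
gripper_force: 20.0
```

```bash
python3 - <<'E'
from plant import robot
from h import *
from scipy.spatial.transform import Rotation as Ro
s=robot.read_state();R=Ro.from_rotvec(s['orientation']).as_matrix();print(s['t'],s['tool_pos'],s['opening'],s['force']);print(R.round(3))
yb=np.arctan2(.4085,.0257);print('yang',np.arctan2(R[1,1],R[0,1]),'bar',yb)
d=np.array([.641,.130,s['tool_pos'][2]])-s['tool_pos'];print((R.T@d*100).round(2))
c=robot.read_camera('wrist');t=robot.read_camera('top');pickle.dump((c,t),open('pics/4.pkl','wb'))
cv2.imwrite('pics/4.png',np.hstack([cv2.resize(c['frame'][:,:,::-1],(400,300)),cv2.resize(t['frame'][120:330,180:460,::-1],(400,300))]))
E
```

```text
12.975 [ 0.44339773 -0.02217148  0.29756542] 0.023540912121343256 [ 0.23629732  0.37520387 -0.94067214]
[[-0.893  0.449  0.001]
 [ 0.449  0.893 -0.   ]
 [-0.001  0.    -1.   ]]
yang 1.1049916300339628 bar 1.507966038089517
[-1.082e+01  2.247e+01  1.000e-02]
```

View pics/4.png

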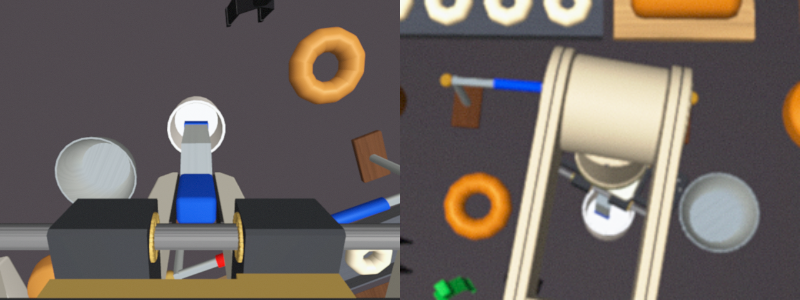

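The blue tongs came cleanly out of the crock, square in the jaws, and the crock stayed upright. I'll carry them over the blue sleeve.

Emit:
{"api": "apply_moves", "payload": {"delta_pos": [[-1.0,2.1,0],[-1.8,3.7,0],[-2.0,4.2,0],[-2.0,4.2,0],[-2.0,4.2,0],[-1.3,2.6,0],[-0.7,1.5,0],[0,0,0]], "twist": [0,0,0,0,0,0,0,0]}}

```text
t: 14.08
tool_pos: [0.6405, 0.131, 0.2947]
orientation: [-0.723, -3.054, 0.002]
force: [-1.5, 0.3, -1.4]
opening: 0.0239
gripper_force: 20.0
```

Emit:
{"api": "apply_moves", "payload": {"delta_pos": [[0,0,0],[0,0,0],[0,0,0],[0,0,0],[0,0,0],[0,0,0]], "twist": [-0.1,-0.13,-0.1,-0.07,0,0]}}

```text
t: 14.82
tool_pos: [0.6403, 0.13, 0.2968]
orientation: [-0.106, -3.139, 0.0]
force: [-0.4, -0.3, -1.9]
opening: 0.0237
gripper_force: 20.0
```

```bash
python3 - <<'E'
from plant import robot
from h import *
from scipy.spatial.transform import Rotation as Ro
s=robot.read_state();R=Ro.from_rotvec(s['orientation']).as_matrix();print(s['t'],s['tool_pos'],s['opening'],s['force'])
print('yang',np.arctan2(R[1,1],R[0,1]))
d=np.array([.641,.130,s['tool_pos'][2]])-s['tool_pos'];print((R.T@d*100).round(2))
c=robot.read_camera('wrist');t=robot.read_camera('side');pickle.dump((c,t),open('pics/5.pkl','wb'))
cv2.imwrite('pics/5.png',np.hstack([cv2.resize(c['frame'][100:460,80:560,::-1],(400,300)),cv2.resize(t['frame'][100:250,270:470,::-1],(400,300))]))
E
```

```text
14.825 [0.64030193 0.13003085 0.29682003] 0.023711555383023417 [-0.3829934  -0.31507028 -1.94198431]
yang 1.5030773004891598
[-0.07  0.   -0.  ]
```

View pics/5.png

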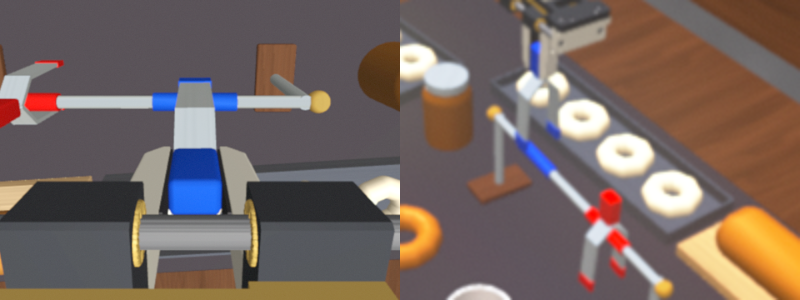

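The wrist view shows the blue tongs (column 194) centred over the blue sleeve (153–237), with the strap square to the bar. The red pair hangs straight in the side view. I'll lower the blue pair.

Emit:
{"api": "apply_moves", "payload": {"delta_pos": [[-0.1,0,1.0],[0,0,1.5],[0,0,2.0],[0,0,2.0],[0,0,2.0],[0,0,1.5],[0,0,0.7],[0,0,0]], "twist": [0,0,0,0,0,0,0,0]}}

```text
t: 15.92
tool_pos: [0.6415, 0.1303, 0.1897]
orientation: [-0.103, -3.139, 0.0]
force: [0.5, -0.4, -1.8]
opening: 0.0237
gripper_force: 20.0
```

Emit:
{"api": "apply_moves", "payload": {"delta_pos": [[0,0,0.3],[0,0,0.2],[0,0,0.2],[0,0,0.1],[0,0,0.1],[0,0,0.1],[0,0,0.1],[0,0,0]], "twist": [0,0,0,0,0,0,0,0]}}

```text
t: 16.92
tool_pos: [0.6416, 0.1303, 0.179]
orientation: [-0.103, -3.14, 0.0]
force: [-0.6, -0.3, -1.2]
opening: 0.0241
gripper_force: 20.0
```

Emit:
{"api": "apply_moves", "payload": {"delta_pos": [[0,0,0.1],[0,0,0.05],[0,0,0],[0,0,0]], "twist": [0,0,0,0]}}

```text
t: 17.42
tool_pos: [0.6418, 0.1303, 0.1786]
orientation: [0.103, 3.139, 0.0]
force: [-3.2, -0.7, 5.4]
opening: 0.0242
gripper_force: 20.0
```

Upward contact plus a pull in -x means one bow side touched first. I'll shift 1 mm that way to centre it.

Emit:
{"api": "apply_moves", "payload": {"delta_pos": [[0.1,0,0],[0,0,0],[0,0,0.05],[0,0,0],[0,0,0]], "twist": [0,0,0,0,0]}}

```text
t: 18.05
tool_pos: [0.6409, 0.1305, 0.1778]
orientation: [0.103, 3.139, 0.0]
force: [-1.9, -0.1, 5.9]
opening: 0.0238
gripper_force: 20.0
```

Emit:
{"api": "apply_moves", "payload": {"delta_pos": [[0,0,0],[0,0,0],[0,0,0]], "twist": [0,0,0], "squeeze": 4}}

```text
t: 18.42
tool_pos: [0.641, 0.1304, 0.1777]
orientation: [0.103, 3.139, 0.0]
force: [-1.9, 0.1, 5.3]
opening: 0.024
gripper_force: 4.0
```

Both sides now rest on the sleeve. I'll release and retreat.

Emit:
{"api": "apply_moves", "payload": {"delta_pos": [[0,0,0],[0,0,0],[0,0,0],[0,0,0]], "twist": [0,0,0,0], "gripper": 4.5}}

```text
t: 18.92
tool_pos: [0.6406, 0.1304, 0.1769]
orientation: [-0.103, -3.14, 0.0]
force: [1.0, -0.5, 0.4]
opening: 0.0452
gripper_force: 0.0
```

Emit:
{"api": "apply_moves", "payload": {"delta_pos": [[0,0,-1.0],[0,0,-2.0],[0,0,-3.0],[0,0,-2.0],[3.0,0,-1.0],[5.0,0,0],[5.0,0,0],[2.0,0,0]], "twist": [0,0,0,0,0,0,0,0]}}

```text
t: 19.92
tool_pos: [0.4892, 0.1405, 0.2683]
orientation: [0.102, 3.139, 0.001]
force: [1.1, 0.4, 0.2]
opening: 0.0452
gripper_force: 0.0
```

```bash
python3 - <<'E'
from plant import robot
from h import *
S=robot.read_camera('side');c=robot.read_camera('wrist');S2=robot.read_camera('side');s=robot.read_state();print(s['t'],s['tool_pos'],np.abs(S['frame'].astype(int)-S2['frame'])[140:260,300:420].mean())
cv2.imwrite('pics/6.png',np.hstack([cv2.resize(c['frame'][:,:,::-1],(400,300)),cv2.resize(S2['frame'][130:250,290:450,::-1],(400,300),interpolation=cv2.INTER_CUBIC)]))
E
```

```text
20.075 [0.49106366 0.14044162 0.26854943] 0.9426851851851852
```

View pics/6.png

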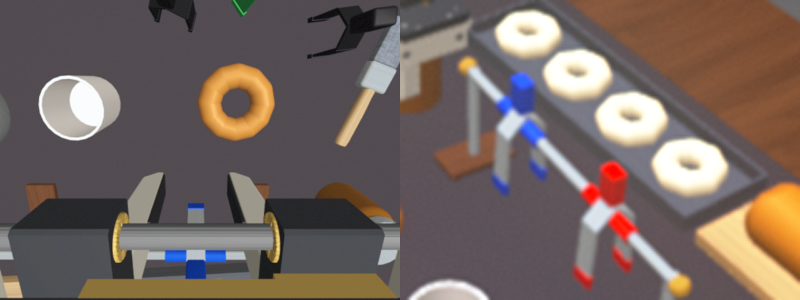

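Each pair hangs upright on its own sleeve, blue at crop (515,120) and red at (605,215), and the gripper is clear. I'll let them settle for a second and hand in.

Emit:
{"api": "apply_moves", "payload": {"delta_pos": [[0,0,0],[0,0,0],[0,0,0],[0,0,0],[0,0,0],[0,0,0],[0,0,0],[0,0,0]], "twist": [0,0,0,0,0,0,0,0]}}

```text
t: 21.08
tool_pos: [0.491, 0.1403, 0.2672]
orientation: [0.103, 3.14, 0.0]
force: [0.7, 0.5, 0.3]
opening: 0.0452
gripper_force: 0.0
```

```bash
python3 -c "
from plant import robot
print(robot.close_job())"
```

```text
the job is handed in; nothing more can be done
None
```

I handed the job in at about 21 s: in the last pictures the red tongs hang astride the red sleeve and the blue tongs astride the blue one, upright and with the gripper clear; no verdict came back.

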